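Gauge the cushion depth of a centrifuge rotor pocket

TASK

Check how deep the cushion lies in the rotor pocket with the red ring: take the depth gauge from its cradle, slide it into that pocket until its brass collar stops flat against the ring, pushing gently so that the pocket's floor sets the sliding pin, then draw it out so that the pin stays as the floor set it. Finish while still holding the gauge in the gripper, level, touching nothing else, with the pin's tip in the air below the middle of the magnifier's lens so that it can be read; leave the beaker, the dish and the marker where they are.

Things in the scene. Friction and masses are not known exactly. Their poses are not given: they have to be found in the camera images.
- gauge_grip (a point): Centre of the blue ribbed grip of the depth gauge, a loose rod 199 mm long, 0.14 kg. Axes are the gauge's: x along it towards the tip, z up as it lies level in the cradle, 62 mm over the desk, tip roughly to the left (+y). The grip's flat sides are 16 mm apart (y), 18 mm high, from 50 mm behind this point to 38 mm ahead; grasp it here across y, near its balance point.
- collar_face (a point): Centre of the flat stop face of the gauge's brass collar (26 mm in diameter, 6 mm thick), on the gauge's axis 75 mm ahead of gauge_grip; axes as the gauge's. Ahead of it the steel nose tube, 14 mm in diameter, runs 48 mm to a bevelled end; behind it a thin neck.
- pin_tip (a point): Tip of the gauge's sliding pin, 6 mm in diameter, on the gauge's axis: 143 mm ahead of gauge_grip with the pin fully out, less what joint gauge_pin reads; axes as the gauge's.
- gauge_pin (a joint): How far the pin is pushed back into the nose tube, m: 0 fully out, 0.018 fully in. No spring: friction (about 1.5 N to move it) keeps it wherever it was left. It starts somewhere from 0 to 0.004. With the collar seated on the ring the pocket's floor leaves it at about 0.008.
- cradle: Grey gauge cradle, fixed, base 178 x 56 x 10 mm; origin on the desk under gauge_grip, x along the lying gauge towards its tip. A V post 12 mm thick at x = +95 mm carries the nose tube; a fork 10 mm thick, 31 mm wide and 67 mm high at x = -39 mm holds the grip's rear. Between them the grip is free on both sides; the gauge lifts straight up (15 mm clears both).
- rotor: Six-place fixed-angle centrifuge rotor of bare aluminium, fixed, 205 mm in diameter and 90 mm high, standing on a rubber foot; origin on the desk on its vertical axis, z up. Six pockets lead from its dished top down and outwards at 45 degrees; one has a red ring, the others dark ones.
- pocket: The rotor pocket with the red ring (outer diameter 29 mm). Origin at the centre of the ring's flat face, 38 mm from the rotor's axis on the side roughly towards the robot, 68 mm above the desk; z points out of the bore along its axis: 45 degrees up and inwards over the rotor's axis; y is level. Bore 17 mm in diameter; its rubber floor lies 60 mm below the ring's face.
- magnifier: Stand magnifier, fixed: round foot 100 mm in diameter with a post 10 mm thick and 231 mm high; origin on the desk at the post, -x towards the lens, z up. An arm 215 mm above the desk carries the lens.
- lens (a point): Centre of the magnifier's horizontal lens, 105 mm from its post and 215 mm above the desk; the lens with its black rim is 95 mm in diameter and 12 mm thick.
- beaker: Tall clear beaker, loose, 44 mm in diameter, 85 mm high; origin at the centre of its underside.
- dish: Clear glass dish, loose, 70 mm in diameter, 14 mm high; origin at the centre of its underside.
- marker: White and blue marker pen lying on the desk, loose, 14 x 132 x 14 mm, long along y; origin under its middle.
- analyser: Dark blue sloping-front instrument right of the work, fixed, up to 260 mm high, with white bottles up to 280 mm high to the right of it: pass above them. Origin near its middle, at desk height.
Mind the look-alikes: they are no part of the job. There is more than one size of the part that bears gauge_grip; the job needs the larger.

How it is judged:
On the way, in this order (a step that is already met when the one before it is completed fails the run):
1. the gauge is in the red-ringed pocket with its collar seated on the ring and the pin set by the floor (distance between collar_face and pocket below 0.004 m and z of collar_face in the frame of pocket below 0.002 m and angle between the x axis of gauge and the z axis of pocket, either way round below 0.08 rad and value of joint gauge_pin between 0.0065 and 0.0095 m), for 0.2 s.
2. the gauge is drawn clear of the pocket, the pin still as the floor set it (z of pin_tip in the frame of pocket above 0.01 m and value of joint gauge_pin between 0.0065 and 0.0095 m), for 0.1 s.
At the end, for the whole second after the job is handed in: The gripper still holds the gauge at rest and nothing else touches it; it is level within about 8 degrees; the pin tip is within 30 mm of the lens's centre line and 15 to 140 mm below the lens; the pin still stands 6.5 to 9.5 mm pushed back, as the pocket's floor set it (horizontal distance between pin_tip and lens below 0.03 m and z of pin_tip in the frame of lens between -0.14 and -0.015 m and angle between gauge's own x axis and vertical between 1.42 and 1.72 rad and contact force between the fingers and gauge above 1 N and not (contact force between gauge and magnifier above 0.05 N) and not (contact force between gauge and rotor above 0.05 N) and not (contact force between gauge and cradle above 0.05 N) and linear speed of gauge below 0.03 m/s and value of joint gauge_pin between 0.0065 and 0.0095 m); the arm keeps its last pose, push and grip.
It fails at once if the gauge is pushed against the rotor with more than 40 N (contact force between gauge and rotor above 40 N).
It fails at once if the beaker, the dish or the marker is moved by more than 20 mm (distance of any of beaker, dish, marker from where it was at the start of the episode above 0.02 m).
It also fails if it takes over 58 s, if anything falls off the work surface, if the arm or the gripper's body presses on something with over 40 N, if the wrist force passes 120 N, or if a joint passes its speed limit or range.

ROBOT

A 6-joint arm with a two-finger parallel gripper is mounted at the origin on a cart in front of the work surface, level with it; the furniture and walls round the work are solid. World frame = base frame: x ahead of the robot, y to its left, z up, the work surface at z = 0. Lengths are in m, angles in rad, forces in N, time in s.
With the tool pointing down it reaches from about 0.35 to 0.975 m from the base axis. Payload 4.9 kg.
Tool frame: the origin (TCP) lies at the very end of the fingers, on their centre line; the grasp point (between the pads) lies 19 mm behind it (ctrl.grip_point_offset is the distance from the TCP to the grasp point, in m); z points along the fingers, y is the line along which they close (so a half turn about z gives the same grasp; the last joint's range is limited). The gripper opens to 85 mm and grips with 20 to 120 N. Pads are 22 mm wide; open, the fingers measure 114 mm over their backs; the gripper's body (76 mm by 85 mm) begins 54 mm behind the grasp point. The pads swing forward as they close: fully open they stand 13 mm farther back than shut.
Start: joints at [1.177, 0.053, 1.613, -0, 1.476, -0.119], TCP at [0.17, 0.602, 0.231] pointing down, gripper open.
Joint ranges: [-3.01, 3.01], [-1.01, 2.22], [0.06, 2.58], [-1.02, 4.17], [0.09, 2.62], [-3.14, 3.14]. Speed limits (rad/s): [2.57, 2.57, 3.14, 3.14, 3.14, 3.14].

INTERFACE

Orientations are given as a rotation vector (axis times angle).
In Python, from station import ctrl gives the robot as it stands.
- The arm moves only by the tool send_rows, never from a script. Its argument "rows" is a list of rows, each a list of 3 entries, a list of its own where there are three numbers: the finger opening in cm, from 0 to 8.54, then the shift along the tool's x, y, z in cm, then the turn about the tool's z in degrees. A call has 1 to 10 rows; each row shifts and turns the commanded pose from where the row before left it, along the tool's axes as they then stand; what a row does not reach is not made up. A row lasts 1/8 s, in which the tool goes at most 62.5 mm and 10.7 degrees, less where a joint would pass 70% of its speed; a pose out of reach is approached as far as the arm can. A call with a gripper value outside its range is refused whole. The fingers move at their own pace and stop on an object; "newtons" is the grip in N (left out, the last holds). Time passes only in rows, so rows that do not move let the fingers close. It gives the time, the measured TCP pose, the force, the opening and the grip force at its end, in the units of the state.
- ctrl.get_obs(): the state, without advancing time (a new reading comes with each control period).
- ctrl.get_image(name): name is "side" or "top"; returns a dict with "frame" (420x560x3 uint8, red, green, blue), "range_z" (420x560 float32, m along the optical axis (not along the pixel's ray), 0 where there is no reading), "fx", "fy", "cx", "cy" (pixels), "cam_to_world" (4x4, takes a point from camera to world coordinates). Camera axes: x right, y down, z forward; pixel columns grow to the right and rows downward; lengths in m; the calibration is good to about 2 mm. A picture is of the moment at which its call begins.
- ctrl.finish_job(): hands the job in; it is judged then, once.
The state is a dict: "t": time; "q": joint angles; "dq": joint speeds; "effort": joint torques, N m; "tool_pos": TCP position; "tool_rot": TCP orientation; "contact_force": force on the tool from outside, world axes, zero at the start; "wrist_torque": the same for the moment, N m; "opening": finger opening in m; "grip_force": force on a finger pad.
Only numpy, scipy, OpenCV 4.12 (cv2) and the standard library are available. Lean on these libraries where they do the work, as an engineer would, in place of code of your own. Each camera call takes 0.05 s, during which the arm holds its last target. There are 200 camera calls.

## Working session

There is one attempt and no reset: what is moved stays moved. The work goes in short steps, Python scripts to look and compute and a tool call to move; the robot and the scene stay as the last step left them, time stands still between calls to the robot, and variables do not carry over. Pictures are saved under pics/ and viewed, at most 10 in all, crops included, and the job is handed in when it is done.

Besides the shell and the picture viewer there is one more tool, called after "Emit:" as a command line: name --argument value ..., lists and objects as JSON in quotes. send_rows: Moves the arm, as the interface text tells. Its arguments: {"type":"object","properties":{"rows":{"type":"array","items":{"type":"array"}},"newtons":{"type":"number"}},"required":["rows"]}

```bash
ls; mkdir -p pics; cat > h.py <<'E'
import numpy as np, cv2
from station import ctrl
def get(n):
    d=ctrl.get_image(n); d['n']=n; return d
def pt(d,u,v,z=None):
    M=np.array(d['cam_to_world']); r=M[:3,:3]@np.array([(u-d['cx'])/d['fx'],(v-d['cy'])/d['fy'],1.])
    if z is None:
        return M[:3,3]+r*d['range_z'][int(v),int(u)]
    return M[:3,3]+r*(z-M[2,3])/r[2]
def cloud(d):
    M=np.array(d['cam_to_world']); Z=d['range_z']; v,u=np.indices(Z.shape)
    P=np.stack([(u-d['cx'])/d['fx']*Z,(v-d['cy'])/d['fy']*Z,Z],-1)@M[:3,:3].T+M[:3,3]
    return P
def save(d,name): cv2.imwrite('pics/'+name,d['frame'][:,:,::-1])
E
python3 - <<'E'
from h import *
for n in('side','top'):
    d=get(n); save(d,n+'0.png'); print(n,np.array(d['cam_to_world']).round(3).tolist(),d['fx'])
    np.savez('/tmp/%s0.npz'%n,**{k:v for k,v in d.items()})
print(ctrl.get_obs())
E
```

```text
pics
side [[-0.973, -0.173, 0.155, 0.343], [-0.232, 0.712, -0.662, 1.139], [0.004, -0.68, -0.733, 1.26], [0.0, 0.0, 0.0, 1.0]] 538.0678310896678
top [[0.009, -0.998, 0.064, 0.522], [-1.0, -0.009, -0.001, 0.13], [0.002, -0.064, -0.998, 1.16], [0.0, 0.0, 0.0, 1.0]] 424.375286068607
{'t': 0.1, 'q': array([ 1.17701144e+00,  5.32895430e-02,  1.61415406e+00,  1.83120533e-05,
        1.47599300e+00, -1.18986806e-01]), 'dq': array([ 9.51650350e-04, -5.72258771e-04, -3.25261992e-03,  6.57744318e-04,
        9.88992431e-04, -8.33412577e-05]), 'effort': array([ 5.65121936e-04, -3.94904029e+01, -3.71362746e+01, -8.70994472e-05,
        3.89640976e-03, -2.23730513e-05]), 'tool_pos': array([0.16936581, 0.60103319, 0.23018833]), 'tool_rot': array([-4.30231035e-01, -3.11150274e+00,  2.79410648e-03]), 'contact_force': array([ 0.93704375, -0.23818893,  0.73296521]), 'wrist_torque': array([-0.00348239,  0.00850734, -0.0004897 ]), 'grip_force': 0.0, 'opening': 0.08510578254871216}
```

View pics/top0.png

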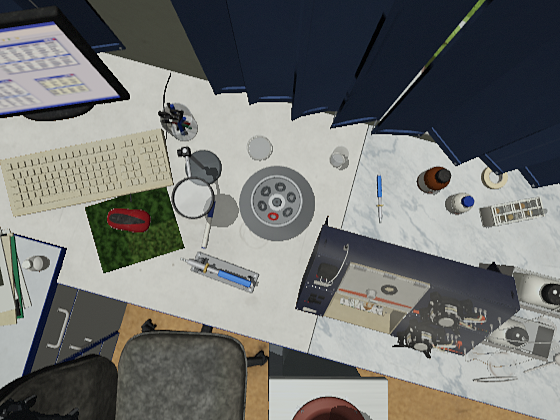

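View pics/side0.png

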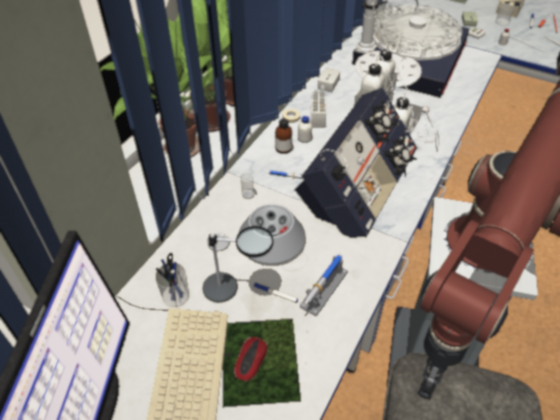

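Top view: there are two candidates for the gauge. One is the blue-gripped rod in the grey cradle at (225,272), the other a blue and steel stick lying on the desk at (379,195). The white and blue pen at (207,225) is the marker. The red ring is at (273,216) and the lens at (194,198). I'll confirm in a crop and measure.

```bash
python3 - <<'E'
from h import *
d=dict(np.load('/tmp/top0.npz')); s=dict(np.load('/tmp/side0.npz'))
f=d['frame'][:,:,::-1]
a=cv2.resize(f[135:295,180:400],None,fx=3.6,fy=3.6,interpolation=cv2.INTER_CUBIC)
cv2.imwrite('pics/crop1.png',a)
def blobs(dd,mask,P,name,mn=15):
    n,l,st,c=cv2.connectedComponentsWithStats(mask.astype(np.uint8))
    for i in range(1,n):
        if st[i,4]>=mn:
            m=l==i; r=cv2.minAreaRect(np.argwhere(m)[:,::-1].astype(np.float32))
            print(name,c[i].round(1),st[i,4],[np.round(x,1) for x in r],np.median(P[m],0).round(4))
for dd,nm in((d,'top'),(s,'side')):
    P=cloud(dd); h=cv2.cvtColor(dd['frame'],cv2.COLOR_RGB2HSV)
    H,S,V=h[...,0],h[...,1],h[...,2]
    Z=P[...,2]; ok=(Z>-.02)&(Z<.3)&(P[...,0]<.8)&(P[...,0]>.25)&(P[...,1]<.6)&(P[...,1]>-.2)
    blobs(dd,ok&(H>98)&(H<115)&(S>150)&(V>100),P,nm+' blue')
    blobs(dd,ok&((H<8)|(H>172))&(S>100)&(V>80),P,nm+' red')
    blobs(dd,ok&(H>12)&(H<30)&(S>90)&(V>80),P,nm+' brass',4)
P=cloud(d)
# rotor top outer
Z=P[...,2]
m=(Z>.083)&(Z<.1)&(abs(P[...,0]-.5)<.15)&(abs(P[...,1]-.13)<.12)
print('rotor top',P[m].mean(0),m.sum())
q=P[m]; print(cv2.minEnclosingCircle(q[:,:2].astype(np.float32)))
m=(Z>.2)&(Z<.24)&(P[...,1]>.2)&(P[...,1]<.45)&(P[...,0]>.4)&(P[...,0]<.7)
q=P[m];print('lens',m.sum(),q.mean(0),cv2.minEnclosingCircle(q[:,:2].astype(np.float32)))
E
```

```text
top blue [379.2 186.6] 72 [array([379.5, 186. ]), array([20.,  3.]), np.float64(90.0)] [ 0.6654 -0.1358  0.0136]
top blue [234.4 278.6] 141 [array([234. , 278.4]), array([33.8,  6.4]), np.float64(20.6)] [0.4195 0.2458 0.0715]
top red [130.1 219.7] 532 [array([127.4, 219.8]), array([41.5, 21.6]), np.float64(4.4)] [0.5687 0.5247 0.0334]
top red [272.7 215.7] 46 [array([273. , 215.5]), array([10.,  7.]), np.float64(0.0)] [0.5821 0.1508 0.0695]
top red [356.3 293.3] 25 [array([355.6, 293. ]), array([19.6,  1.2]), np.float64(14.0)] [ 0.3967 -0.0497  0.1547]
top red [384.2 300.4] 28 [array([385.5, 300.6]), array([19.6,  1.5]), np.float64(14.0)] [ 0.3809 -0.1128  0.157 ]
top red [415.4 311.1] 16 [array([415.6, 311. ]), array([5.6, 3.2]), np.float64(14.0)] [ 0.3558 -0.1885  0.149 ]
top brass [379.3 205.1] 7 [array([379.5, 205.5]), array([5., 1.]), np.float64(0.0)] [ 0.616  -0.1346  0.0171]
top brass [205.2 267.5] 24 [array([205.3, 267.4]), array([2.6, 9.5]), np.float64(20.6)] [0.448  0.3217 0.0726]
top brass [367.8 306.5] 26 [array([368.3, 305.9]), array([6.7, 7.6]), np.float64(26.6)] [ 0.34
[... 334 characters left out ...]
] [0.5814 0.1541 0.0722]
side red [250.1 358.1] 662 [array([249.2, 358.2]), array([23.4, 44.7]), np.float64(25.2)] [0.5658 0.5454 0.034 ]
side brass [368.9 185.8] 69 [array([369.1, 185.7]), array([10.3,  6.7]), np.float64(63.4)] [ 0.3628 -0.0928  0.0656]
side brass [318.8 286.7] 17 [array([318.5, 286.1]), array([7.8, 2.7]), np.float64(50.2)] [0.4414 0.324  0.0712]
side brass [265.  341.6] 8 [array([265.3, 341.8]), array([5.7, 0.7]), np.float64(45.0)] [0.5489 0.4864 0.0168]
rotor top [0.54301655 0.120556   0.0890723 ] 643
((0.5047095417976379, 0.10886553674936295), 0.17422495782375336)
lens 1503 [0.6162544  0.32808497 0.21818836] ((0.6330142617225647, 0.3318233788013458), 0.06699544936418533)
```

View pics/crop1.png

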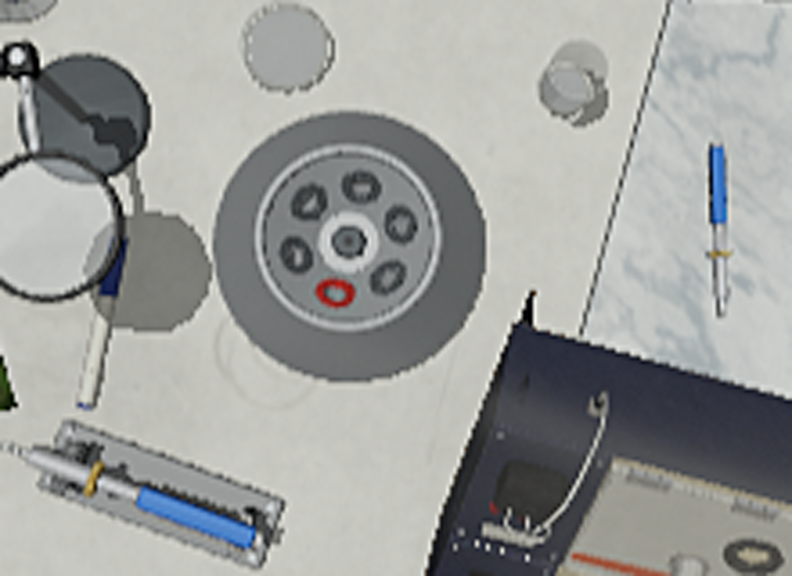

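The crop shows that the rod in the cradle (image 225,272) is the larger: its blue grip is 34 px long against 20 px for the one on the desk at (379,190), and it lies in the cradle as described. That rod is the gauge. The red ring is the lower-left pocket, at image (273,216).

The tool can only stay vertical, so I'll tilt the gauge in the pads by pushing its nose up against the magnifier's rim. One last measurement first.

```bash
python3 - <<'E'
from h import *
d=dict(np.load('/tmp/top0.npz')); s=dict(np.load('/tmp/side0.npz'))
p=lambda u,v,z:pt(d,u,v,z).round(4)
b=p(234.4,278.6,.070); c=p(205.2,267.5,.071); print('blue',b,'collar',c,'az',np.degrees(np.arctan2(c[1]-b[1],c[0]-b[0])))
print('side blue',pt(s,331.9,267,.069),'collar',pt(s,318.8,286.7,.071))
h=cv2.cvtColor(d['frame'],cv2.COLOR_RGB2HSV); H,S,V=[h[...,i] for i in range(3)]
m=((H<10)|(H>170))&(S>100)&(V>80); sub=np.zeros_like(m); sub[205:228,260:285]=1; m&=sub
print('red',p(*cv2.fitEllipse(cv2.findContours(m.astype(np.uint8),0,1)[0][0])[0],.068))
# rotor: bright lip ellipse by depth: outer body vs desk
P=cloud(d); Z=P[...,2]
q=P[(Z>.02)&(np.hypot(P[...,0]-.61,P[...,1]-.14)<.125)]
print('rotor body',q.shape,cv2.minEnclosingCircle(q[:,:2].astype(np.float32)))
q=P[(Z>.085)&(np.hypot(P[...,0]-.61,P[...,1]-.14)<.09)]
print('rotor lip',q.shape,cv2.minEnclosingCircle(q[:,:2].astype(np.float32)),q[:,2].max())
for r in range(0,100,10):
    q=Z[abs(np.hypot(P[...,0]-.61,P[...,1]-.14)-r/1000)<.004]; print(r,np.median(q).round(3),end=' ')
print()
# lens ring from depth and rim from darkness
q=P[(Z>.19)&(Z<.24)&(P[...,1]>.25)&(P[...,1]<.42)&(P[...,0]>.5)&(P[...,0]<.72)]
print('lens depth',len(q),q.min(0),q.max(0))
print('lens ray',p(180+48/3.6,135+226/3.6,.218),'post',p(180+20/3.6,135+60/3.6,.231),'markerends',p(180+88/3.6,135+405/3.6,.007),p(180+120/3.6,135+240/3.6,.007))
print('beaker',p(180+574/3.6,135+90/3.6,.05))
E
```

```text
blue [0.4201 0.2472 0.07  ] collar [0.4476 0.322  0.071 ] az 69.81419699053514
side blue [0.42018957 0.25140041 0.069     ] collar [0.44248754 0.32475443 0.071     ]
red [0.5812 0.1514 0.068 ]
rotor body (5377, 3) ((0.6095163822174072, 0.13104207813739777), 0.11751726269721985)
rotor lip (1472, 3) ((0.6044638156890869, 0.14198948442935944), 0.08371537923812866) 1.159954435800039
0 0.058 10 0.05 20 0.053 30 0.057 40 0.068 50 0.078 60 0.082 70 0.08 80 0.058 90 1.16 
lens depth 1608 [0.56633784 0.28055579 0.20740728] [0.71961072 0.37468606 0.23455962]
lens ray [0.6117 0.3257 0.218 ] post [0.7128 0.3425 0.231 ] markerends [0.497  0.3364 0.007 ] [0.6218 0.3148 0.007 ]
beaker [ 0.7316 -0.0231  0.05  ]
```

Emit:
send_rows --rows '[[8.5, [0, 0, 0], 10.5], [8.5, [0, 0, 0], 10.5], [8.5, [0, 0, 0], 10.5], [8.5, [0, 0, 0], 10.5], [8.5, [0, 0, 0], 10.5], [8.5, [0, 0, 0], 10.5], [8.5, [0, 0, 0], 10.5], [8.5, [0, 0, 0], 10.5], [8.5, [0, 0, 0], 10.5]]' --newtons 20

```text
t: 1.23
tool_pos: [0.1694, 0.6012, 0.2306]
tool_rot: [2.582, 1.788, -0.002]
contact_force: [-0.3, 0.6, -0.9]
opening: 0.085
grip_force: 0.0
```

Emit:
send_rows --rows '[[6, [-2.4, 3.56, 0], 0], [6, [-2.4, 3.56, 0], 0], [6, [-2.4, 3.56, 0], 0], [6, [-2.4, 3.56, 0], 0], [6, [-2.4, 3.56, 0], 0], [6, [-2.4, 3.56, 0], 0], [6, [-2.4, 3.56, 0], 0], [6, [-2.4, 3.56, 0], 0], [6, [-2.4, 3.56, 0], 0], [6, [-2.2, 3.56, 0], 0]]'

```text
t: 2.48
tool_pos: [0.4216, 0.2537, 0.2309]
tool_rot: [-2.577, -1.796, 0.001]
contact_force: [0.1, 0.3, 0.0]
opening: 0.0599
grip_force: 0.0
```

```bash
cat >> h.py <<'E'
from scipy.spatial.transform import Rotation as Ro
def st(goal=None,az=None):
    o=ctrl.get_obs(); R=Ro.from_rotvec(o['tool_rot']).as_matrix(); p=o['tool_pos']
    a=np.degrees(np.arctan2(R[1,0],R[0,0]))
    print('t',round(o['t'],2),'tcp',p.round(4),'az',a.round(2),'zaxis',R[:,2].round(3),'q',np.degrees(o['q']).round(0),'F',o['contact_force'].round(2),'op',round(o['opening'],4),'gf',round(o['grip_force'],1))
    if goal is not None: print('shift cm',(R.T@(np.array(goal)-p)*100).round(2))
    if az is not None: print('turn',a-az)
    return o,R
E
python3 - <<'E'
from h import *
st([.4217,.2548,.12],69.8)
d=get('top');save(d,'t1.png'); s=get('side')
P=cloud(d)
for dd in(d,s):
    h=cv2.cvtColor(dd['frame'],cv2.COLOR_RGB2HSV);H,S,V=[h[...,i] for i in range(3)]
    m=(H>98)&(H<115)&(S>150)&(V>100)
    n,l,t,c=cv2.connectedComponentsWithStats(m.astype(np.uint8)); print([(c[i].round(1),t[i,4]) for i in range(1,n) if t[i,4]>30])
E
```

```text
t 2.48 tcp [0.4216 0.2537 0.2309] az 69.75 zaxis [-0. -0. -1.] q [ 22. -16. 110.   0.  86.  43.] F [0.05 0.32 0.04] op 0.0599 gf 0.0
shift cm [ 0.11 -0.02 11.09]
turn -0.04844522655101002
[(array([379.2, 186.6]), np.int32(71)), (array([468.5, 200.8]), np.int32(82)), (array([241.2, 280.9]), np.int32(92))]
[(array([331.6, 267.1]), np.int32(108))]
```

Emit:
send_rows --rows '[[5, [0.1, 0, 4.5], 0], [5, [0, 0, 4.5], 0], [5, [0, 0, 4.0], 0], [5, [0, 0, 3.0], 0], [5, [0, 0, 1.8], 0], [5, [0, 0, 1.0], 0], [5, [0, 0, 0], 0]]'

```text
t: 3.45
tool_pos: [0.4215, 0.2562, 0.0433]
tool_rot: [-2.577, -1.797, 0.0]
contact_force: [-0.1, -0.1, 0.6]
opening: 0.0501
grip_force: 0.0
```

```bash
python3 - <<'E'
from h import *
st([.4217,.2548,.043],69.8)
s=get('side'); cv2.imwrite('pics/s2.png',cv2.resize(s['frame'][200:350,220:420,::-1],None,fx=4,fy=4,interpolation=2))
E
```

```text
t 3.45 tcp [0.4215 0.2562 0.0433] az 69.77 zaxis [-0. -0. -1.] q [ 23.  -4. 118.   0.  65.  43.] F [-0.13 -0.14  0.64] op 0.0501 gf 0.0
shift cm [-0.12  0.06  0.03]
turn -0.03301486217223726
```

View pics/s2.png

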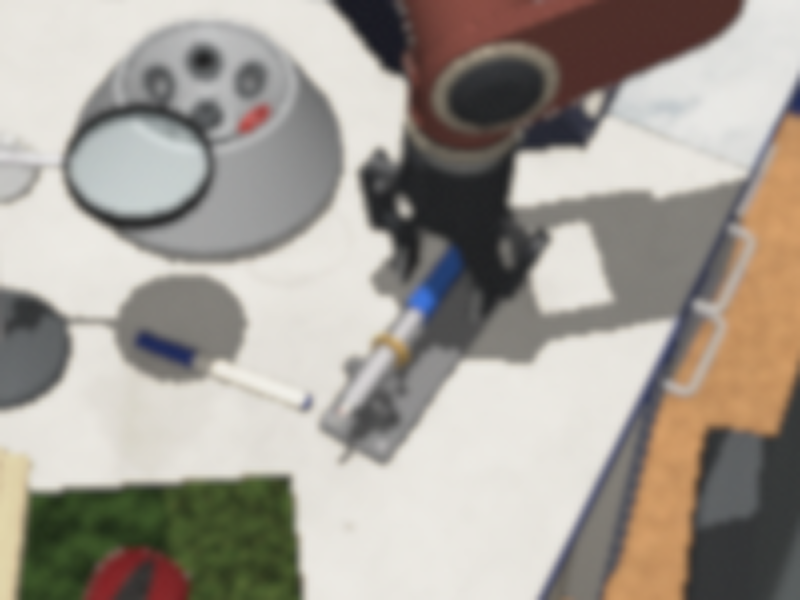

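The fingers straddle the blue grip, at crop (430,280). Closing, then lifting.

Emit:
send_rows --rows '[[1, [0, 0, 0], 0], [1, [0, 0, 0], 0], [1, [0, 0, 0], 0], [1, [0, 0, 0], 0], [1, [0, 0, 0], 0], [1, [0, 0, 0], 0], [1, [0, 0, 0], 0]]' --newtons 25

```text
t: 4.38
tool_pos: [0.4228, 0.2562, 0.0445]
tool_rot: [2.576, 1.796, 0.004]
contact_force: [1.9, -1.0, 5.8]
opening: 0.0155
grip_force: 28.2
```

Emit:
send_rows --rows '[[1, [0, 0, -1], 0], [1, [0, 0, -2], 0], [1, [0, 0, -3], 0], [1, [0, 0, -4], 0], [1, [0, 0, -4], 0], [1, [0, 0, 0], 0]]'

```text
t: 5.12
tool_pos: [0.4226, 0.2568, 0.1862]
tool_rot: [2.577, 1.797, 0.008]
contact_force: [0.6, 0.3, -1.2]
opening: 0.0155
grip_force: 27.3
```

```bash
cat >> h.py <<'E'
def gauge(name='side',verbose=1):
    """blue and brass blobs near tool; axis from the blobs' points"""
    d=get(name); P=cloud(d); o=ctrl.get_obs(); p=o['tool_pos']+np.array([0,0,.019])
    h=cv2.cvtColor(d['frame'],cv2.COLOR_RGB2HSV);H,S,V=[h[...,i] for i in range(3)]
    near=np.linalg.norm(P-p,axis=-1)<.17
    r={}
    for k,m in(('blue',(H>98)&(H<115)&(S>130)&(V>80)),('brass',(H>12)&(H<30)&(S>90)&(V>70))):
        m=m&near; v,u=np.nonzero(m)
        if len(u)>3: r[k]=(u.mean(),v.mean()); print(name,k,len(u),np.round(r[k],1),'3d',P[m].mean(0).round(4),'rel',(P[m].mean(0)-p).round(4))
    return d,r
E
python3 - <<'E'
from h import *
st()
d,r=gauge('side'); gauge('top')
E
```

```text
t 5.12 tcp [0.4226 0.2568 0.1862] az 69.77 zaxis [ 0.004  0.003 -1.   ] q [ 23. -14. 112.   0.  81.  43.] F [ 0.59  0.27 -1.25] op 0.0155 gf 27.3
side blue 63 [331.2 238.3] 3d [0.4282 0.2717 0.2141] rel [0.0068 0.0154 0.0115]
side brass 13 [320.5 252.8] 3d [0.4457 0.3234 0.2136] rel [0.0244 0.0672 0.011 ]
top blue 9 [244.4 290.2] 3d [0.4078 0.2095 0.2099] rel [-0.0127 -0.0463  0.0091]
top brass 37 [194.5 272. ] 3d [0.447  0.321  0.2103] rel [0.0265 0.0652 0.0094]
```

Emit:
send_rows --rows '[[1, [0, 0, 2.5], 0], [1, [0, 3.1, 0], 0], [1, [0.1, 3.1, 0], 0], [1, [0.1, 3.1, 0], 0], [1, [0.1, 3.1, 0], 0], [1, [0.1, 3.0, 0], 0], [1, [0, 0, 0], 0], [1, [0, 0, 0], 0]]' --newtons 22

```text
t: 6.22
tool_pos: [0.5656, 0.2063, 0.1558]
tool_rot: [-2.575, -1.795, 0.007]
contact_force: [-1.5, -0.3, -0.4]
opening: 0.0152
grip_force: 27.3
```

```bash
python3 - <<'E'
from h import *
st([.569,.2078,.176],69.8)
d,r=gauge('side'); gauge('top')
cv2.imwrite('pics/s3.png',cv2.resize(d['frame'][130:310,180:420,::-1],None,fx=3.3,fy=3.3,interpolation=2))
E
```

```text
t 6.22 tcp [0.5656 0.2063 0.1558] az 69.76 zaxis [-0.005 -0.001 -1.   ] q [13.  3. 99.  0. 77. 33.] F [-1.54 -0.29 -0.44] op 0.0152 gf 27.3
shift cm [ 0.25  0.26 -2.02]
turn -0.04404295323612928
side blue 58 [282.3 220.9] 3d [0.5682 0.2173 0.1828] rel [0.0025 0.0107 0.0075]
```

View pics/s3.png

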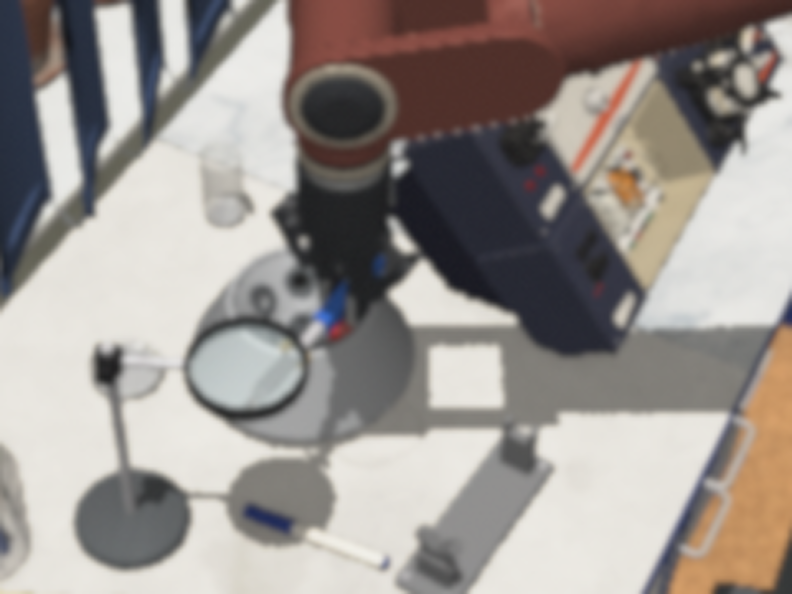

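The side view shows the lens at crop (245,365), with the gauge nose passing under its near rim and the collar just outside it at (287,343). Raising to pivot the nose down, in part first.

Emit:
send_rows --rows '[[1, [0, 0.27, -1.5], 0], [1, [0, 0, -1], 0], [1, [0, 0, -0.7], 0], [1, [0, 0, -0.7], 0], [1, [0, 0, -0.7], 0], [1, [0, 0, -0.7], 0], [1, [0, 0, -0.7], 0], [1, [0, 0, 0], 0]]' --newtons 20

```text
t: 7.32
tool_pos: [0.5702, 0.2052, 0.2193]
tool_rot: [2.577, 1.796, 0.0]
contact_force: [-0.4, -0.8, -2.0]
opening: 0.0154
grip_force: 26.7
```

```bash
python3 - <<'E'
from h import *
st([.569,.2078,.2627],69.8)
d,r=gauge('side'); gauge('top')
E
```

```text
t 7.33 tcp [0.5702 0.2052 0.2193] az 69.76 zaxis [ 0.001 -0.001 -1.   ] q [13.  1. 96. -0. 83. 33.] F [-0.36 -0.81 -2.02] op 0.0154 gf 26.7
shift cm [ 0.2  -0.19 -4.34]
turn -0.04314115338223701
side blue 69 [279.3 206.8] 3d [0.575  0.2213 0.2404] rel [0.0048 0.016  0.0024]
side brass 12 [269.8 225.8] 3d [0.5881 0.2711 0.2178] rel [ 0.0179  0.0657 -0.0202]
```

Emit:
send_rows --rows '[[1, [0.1, -0.1, -0.8], 0], [1, [0, 0, -0.8], 0], [1, [0, 0, -0.8], 0], [1, [0, 0, -0.8], 0], [1, [0, 0, -0.8], 0], [1, [0, 0, -0.3], 0], [1, [0, 0, 0], 0]]'

```text
t: 8.3
tool_pos: [0.5697, 0.2067, 0.2621]
tool_rot: [2.577, 1.796, 0.001]
contact_force: [-0.6, -0.4, -2.2]
opening: 0.0152
grip_force: 27.8
```

```bash
python3 - <<'E'
from h import *
st()
d,r=gauge('side'); gauge('top')
cv2.imwrite('pics/s4.png',cv2.resize(d['frame'][120:280,200:360,::-1],None,fx=3.7,fy=3.7,interpolation=2))
E
```

```text
t 8.3 tcp [0.5697 0.2067 0.2621] az 69.75 zaxis [ 0.001 -0.    -1.   ] q [13. -1. 93. -0. 87. 33.] F [-0.55 -0.37 -2.19] op 0.0152 gf 27.8
side blue 67 [280.1 196.1] 3d [0.5736 0.2188 0.2778] rel [ 0.0039  0.0121 -0.0031]
side brass 15 [270.9 216.7] 3d [0.5878 0.2595 0.2399] rel [ 0.0182  0.0527 -0.041 ]
```

View pics/s4.png

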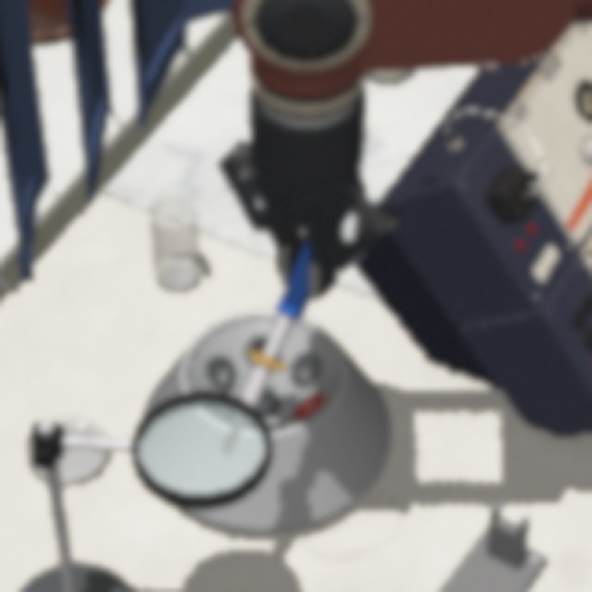

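The side view shows the gauge tilted nose-down about 45°, with the brass collar at crop (267,358) and the nose under the rim. Backing off and turning towards the pocket's azimuth for a better look.

Emit:
send_rows --rows '[[1, [-2, 0, 0], 0], [1, [-3, 0, 0], 0], [1, [-2, 0, 0], -10.4], [1, [0, 0, 0], -10.4], [1, [0, 0, 0], -10.4], [1, [0, 0, 0], -10.4], [1, [0, 0, 0], -10.4], [1, [0, 0, 0], -10.4], [1, [0, 0, 0], -10.4], [1, [0, 0, 0], -10.4]]' --newtons 30

```text
t: 9.65
tool_pos: [0.5451, 0.1404, 0.2617]
tool_rot: [0.726, 3.056, 0.001]
contact_force: [-0.2, 0.6, -1.5]
opening: 0.0157
grip_force: 29.7
```

Emit:
send_rows --rows '[[1, [0, 0, 0], -10.4], [1, [0, 0, 0], 0]]'

```text
t: 9.9
tool_pos: [0.5451, 0.1405, 0.2617]
tool_rot: [0.459, 3.107, 0.001]
contact_force: [0.5, 0.2, -1.9]
opening: 0.0158
grip_force: 29.6
```

```bash
python3 - <<'E'
from h import *
st([.6917,.1187,.2],163.5)
d,r=gauge('side'); t,r2=gauge('top')
a=cv2.resize(d['frame'][120:270,210:360,::-1],(500,500),interpolation=2)
b=cv2.resize(t['frame'][150:270,200:320,::-1],(500,500),interpolation=2)[:,:300]
cv2.imwrite('pics/s5.png',np.hstack([a,b]))
E
```

```text
t 9.9 tcp [0.5451 0.1405 0.2617] az 163.2 zaxis [ 0.001  0.    -1.   ] q [  7.  -6.  99.   0.  88. -66.] F [ 0.48  0.15 -1.92] op 0.0158 gf 29.6
shift cm [-14.66   2.15   6.18]
turn -0.30018897620828966
side blue 51 [302.2 182.4] 3d [0.5308 0.1498 0.2706] rel [-0.0143  0.0092 -0.01  ]
side brass 25 [313.6 196.5] 3d [0.4967 0.1613 0.2374] rel [-0.0484  0.0207 -0.0432]
top brass 39 [269.6 252.2] 3d [0.4931 0.1538 0.2379] rel [-0.052   0.0131 -0.0426]
```

View pics/s5.png

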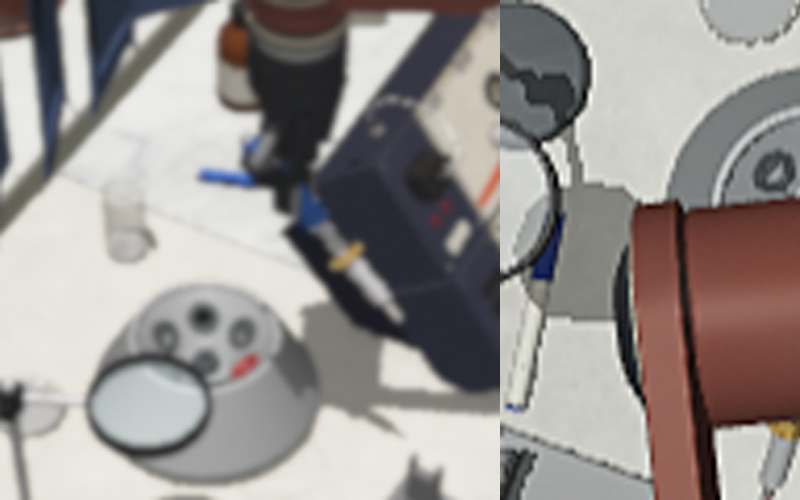

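Left: the gauge tilted about 45° in free air, collar at crop (347,256), nose end at about (395,312). Right: the arm hides most of it in the top view. Now intersecting the side rays with the gauge's vertical plane.

```bash
cat >> h.py <<'E'
def plane(d,pix,az):
    """side rays onto vertical gauge plane; returns (along, z) relative to grip point"""
    o=ctrl.get_obs(); g=o['tool_pos']+np.array([0,0,.019]); a=np.radians(az); n=np.array([-np.sin(a),np.cos(a),0]); x=np.array([np.cos(a),np.sin(a),0])
    M=np.array(d['cam_to_world']); out=[]
    for u,v in pix:
        r=M[:3,:3]@np.array([(u-d['cx'])/d['fx'],(v-d['cy'])/d['fy'],1.]); p=M[:3,3]+r*(n@(g-M[:3,3]))/(n@r)-g
        out.append((x@p,p[2]))
    return np.array(out)
E
python3 - <<'E'
from h import *
d,r=gauge('side')
q=plane(d,[r['blue'],r['brass'],(328.5,213.6)],163.2); print((q*1000).round(1))
for i,j in((0,1),(0,2),(1,2)): print(np.degrees(np.arctan2(-(q[j]-q[i])[1],(q[j]-q[i])[0])))
# cross-section scan along the estimated line past the collar
b=np.array(r['brass']); e=np.array([328.5,213.6]); u=(e-b)/np.linalg.norm(e-b); n=np.array([-u[1],u[0]])
g=cv2.GaussianBlur(d['frame'],(0,0),.5)
for s in range(-8,30,2):
    print(s,[tuple(int(x) for x in g[tuple(np.round((b+u*s+n*k)[::-1]).astype(int))]) for k in range(-5,6,1)][::1])
E
```

```text
side blue 51 [302.5 182.3] 3d [0.531  0.1451 0.2666] rel [-0.0142  0.0043 -0.0139]
side brass 22 [313.3 196.9] 3d [0.4972 0.1628 0.2373] rel [-0.0479  0.022  -0.0432]
[[ 14.7 -14. ]
 [ 48.8 -51.5]
 [ 96.9 -90.7]]
47.69220812743233
43.02282349940537
39.21281526044543
-8 [(41, 43, 52), (50, 51, 58), (86, 85, 88), (117, 116, 116), (117, 116, 116), (122, 121, 121), (102, 102, 102), (72, 71, 73), (59, 59, 62), (31, 31, 38), (28, 28, 36)]
-6 [(41, 42, 52), (63, 64, 69), (63, 64, 69), (104, 103, 104), (125, 123, 124), (127, 126, 126), (125, 123, 123), (93, 93, 93), (68, 68, 70), (33, 33, 40), (29, 28, 36)]
-4 [(55, 54, 60), (55, 54, 60), (91, 89, 90), (123, 121, 121), (127, 125, 125), (133, 130, 130), (116, 114, 111), (92, 90, 89), (50, 49, 50), (56, 51, 47), (35, 34, 39)]
-2 [(92, 84, 74), (110, 96, 75), (105, 96, 86), (137, 129, 120), (163, 148, 128), (154, 146, 137), (143, 132, 118), (127, 110, 84), (127, 110, 84), (115, 100, 75), (82, 74, 61)]
0 [(147, 126, 90), (153, 129, 87), (169, 142, 93), (183, 154, 103), (185, 156, 109), (180, 151, 105), (174, 145, 96), (167, 138, 90), (155, 130, 
[... 1740 characters left out ...]
93, 92), (63, 62, 64), (40, 40, 45), (28, 28, 36)]
22 [(39, 40, 51), (40, 42, 52), (52, 52, 59), (68, 67, 71), (126, 123, 120), (151, 145, 140), (127, 124, 120), (96, 94, 93), (64, 64, 65), (31, 31, 39), (27, 27, 35)]
24 [(39, 41, 51), (40, 42, 51), (42, 44, 54), (57, 58, 64), (107, 107, 106), (129, 128, 126), (129, 128, 126), (90, 90, 89), (42, 42, 47), (42, 42, 47), (28, 27, 36)]
26 [(40, 41, 51), (39, 41, 51), (39, 41, 51), (47, 48, 56), (47, 48, 56), (62, 63, 68), (58, 59, 64), (63, 64, 66), (38, 39, 45), (28, 29, 36), (47, 47, 50)]
28 [(40, 41, 51), (39, 41, 50), (40, 42, 51), (40, 42, 51), (40, 42, 51), (39, 41, 51), (39, 41, 50), (35, 36, 45), (32, 33, 40), (32, 33, 39), (73, 72, 72)]
```

```bash
cat >> h.py <<'E'
def tilt(d,b,e,az,s0=4,s1=19,back=True):
    b=np.array(b);e=np.array(e);u=(e-b)/np.linalg.norm(e-b);n=np.array([-u[1],u[0]])
    g=d['frame'].astype(np.float32).mean(2); C=[]
    S=[s for s in np.arange(s0,s1,.5)]+([-6.5,-6,-5.5,-5] if back else [])
    k=np.arange(-6,6.01,.25)
    for s in S:
        m=(b+u*s)[None]+k[:,None]*n
        w=cv2.remap(g,m[:,0].astype(np.float32)[None],m[:,1].astype(np.float32)[None],1)[0]
        w=np.clip(w-60,0,None); C.append(b+u*s+n*(w@k)/w.sum())
    C=np.array(C,np.float32); vx,vy,x0,y0=cv2.fitLine(C,cv2.DIST_HUBER,0,.01,.01).ravel()
    L=[(x0+vx*t,y0+vy*t) for t in(-20,0,10)]; q=plane(d,L,az); v=q[2]-q[1]; v/=np.linalg.norm(v)*np.sign(v[0])
    off=-v[1]*q[1][0]+v[0]*q[1][1]
    c=plane(d,[b],az)[0]; print('tilt',np.degrees(np.arctan2(-v[1],v[0])).round(2),'axis offset from grip pt mm',(off*1000).round(1),'collar mid along',(c@v*1000).round(1),'resid px',np.abs((C-[x0,y0])@[-vy,vx]).max().round(2))
E
python3 - <<'E'
from h import *
for i in range(2):
    d,r=gauge('side'); tilt(d,r['brass'],(328.5,213.6),163.2); tilt(d,r['brass'],(328.5,213.6),163.2,back=False)
E
```

```text
side blue 47 [302.1 182. ] 3d [0.5316 0.1475 0.2697] rel [-0.0135  0.0066 -0.0108]
side brass 22 [313.5 196.8] 3d [0.4965 0.1632 0.2384] rel [-0.0486  0.0223 -0.042 ]
tilt 42.08 axis offset from grip pt mm -2.4 collar mid along 70.5 resid px 0.64
tilt 42.06 axis offset from grip pt mm -2.4 collar mid along 70.5 resid px 0.1
side blue 47 [302.1 182.2] 3d [0.5314 0.1477 0.2692] rel [-0.0138  0.0067 -0.0112]
side brass 22 [313.5 196.8] 3d [0.4965 0.1631 0.2383] rel [-0.0486  0.0222 -0.0421]
tilt 40.99 axis offset from grip pt mm -4.2 collar mid along 70.4 resid px 0.29
tilt 41.82 axis offset from grip pt mm -2.7 collar mid along 70.4 resid px 0.08
```

Emit:
send_rows --rows '[[1, [-1.5, 0.2, 0], -0.3], [1, [-3, 0.45, 1], 0], [1, [-3, 0.45, 1], 0], [1, [-3, 0.45, 1], 0], [1, [-3, 0.45, 1.5], 0], [1, [-1.2, 0.15, 1.5], 0], [1, [0, 0, 0], 0], [1, [0, 0, 0], 0]]' --newtons 20

```text
t: 11.15
tool_pos: [0.6919, 0.1205, 0.2016]
tool_rot: [-0.446, -3.11, -0.0]
contact_force: [-0.0, 0.2, -1.4]
opening: 0.0154
grip_force: 29.6
```

```bash
python3 - <<'E'
from h import *
st([.6917,.1187,.164],163.5)
d,r=gauge('side'); gauge('top')
cv2.imwrite('pics/s6.png',cv2.resize(d['frame'][130:255,230:370,::-1],None,fx=4.5,fy=4.5,interpolation=2))
E
```

```text
t 11.15 tcp [0.6919 0.1205 0.2016] az 163.67 zaxis [-0.  0. -1.] q [  4.  14.  83.   0.  83. -70.] F [-0.03  0.2  -1.38] op 0.0154 gf 29.6
shift cm [-0.03 -0.18  3.76]
turn 0.16629441566189485
side blue 29 [251.6 183.9] 3d [0.6774 0.1288 0.2107] rel [-0.0146  0.0081 -0.0106]
side brass 10 [262.9 197.8] 3d [0.6421 0.1425 0.1777] rel [-0.0499  0.0219 -0.0436]
top blue 33 [282.7 173.5] 3d [0.6698 0.127  0.2066] rel [-0.0223  0.0064 -0.015 ]
top brass 53 [279.  187.2] 3d [0.6425 0.1352 0.1748] rel [-0.0496  0.0145 -0.0468]
```

View pics/s6.png

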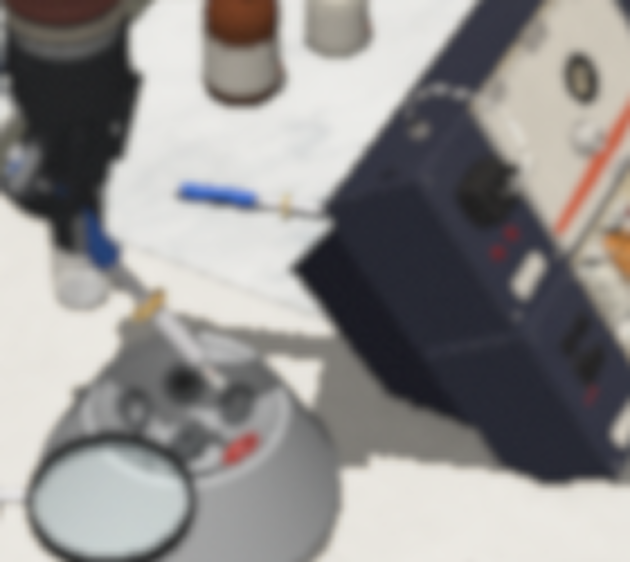

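The collar is at crop (150,305), the pin at (222,385) and the red ring at (242,448). The extended line meets the ring after the planned drop. Lowering, then advancing along the axis.

Emit:
send_rows --rows '[[1, [0, -0.1, 1.3], 0.1], [1, [0, -0.08, 1.3], 0], [1, [0, 0, 1.15], 0], [1, [0.7, 0, 0.7], 0], [1, [0.7, 0, 0.7], 0], [1, [0.7, 0, 0.7], 0], [1, [0.35, 0, 0.35], 0], [1, [0, 0, 0], 0]]'

```text
t: 12.25
tool_pos: [0.6679, 0.1256, 0.1391]
tool_rot: [-0.449, -3.109, 0.0]
contact_force: [-0.4, 0.0, -1.7]
opening: 0.0155
grip_force: 29.6
```

```bash
python3 - <<'E'
from h import *
P0=np.array([.5812,.1514,.068]); a=np.array([.678,-.2008,.7071])
g=P0+a*.0735
o,R=st(g-[0,0,.019],163.5)
v=o['tool_pos']+[0,0,.019]-P0; print('dist along',v@a)
d,r=gauge('side'); t,_=gauge('top')
A=cv2.resize(d['frame'][170:250,240:320,::-1],(400,400),interpolation=2);B=cv2.resize(t['frame'][160:240,235:315,::-1],(400,400),interpolation=2)
cv2.imwrite('pics/s7.png',np.hstack([A,B]))
E
```

```text
t 12.25 tcp [0.6679 0.1256 0.1391] az 163.57 zaxis [-0. -0. -1.] q [  4.  14.  89.  -0.  77. -69.] F [-0.38  0.01 -1.69] op 0.0155 gf 29.6
shift cm [3.85 0.01 3.82]
turn 0.06705745972521981
dist along 0.12771287262338263
side blue 25 [260.4 202.6] 3d [0.6525 0.1339 0.1465] rel [-0.0158  0.0084 -0.012 ]
side brass 20 [271.1 215.3] 3d [0.6202 0.1404 0.1082] rel [-0.0482  0.0148 -0.0504]
top blue 18 [280.2 188.4] 3d [0.6436 0.1326 0.1422] rel [-0.0249  0.0071 -0.0166]
top brass 45 [278.5 200.4] 3d [0.6172 0.1365 0.1118] rel [-0.0513  0.011  -0.047 ]
```

View pics/s7.png

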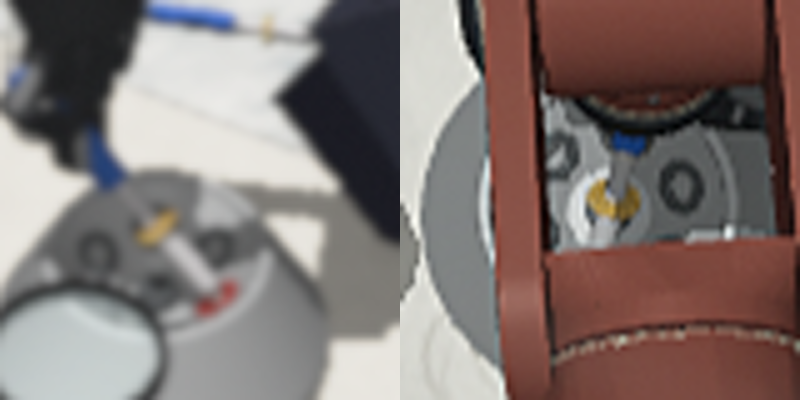

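Left: the pin enters the middle of the red ring at crop (215,290), with the collar at (155,225). Right: seen from above, the gauge is in line. Advancing gently.

Emit:
send_rows --rows '[[1, [0.35, 0, 0.35], 0], [1, [0.35, 0, 0.35], 0], [1, [0.35, 0, 0.35], 0], [1, [0.35, 0, 0.35], 0], [1, [0, 0, 0], 0]]'

```text
t: 12.98
tool_pos: [0.6542, 0.1296, 0.1245]
tool_rot: [-0.449, -3.108, 0.0]
contact_force: [-0.0, -0.1, -4.3]
opening: 0.0151
grip_force: 29.4
```

```bash
cat >> h.py <<'E'
def prog():
    P0=np.array([.5812,.1514,.068]); a=np.array([.678,-.2008,.7071])
    o,R=st(P0+a*.0735-[0,0,.019]); v=o['tool_pos']+[0,0,.019]-P0; F=o['contact_force']
    print('dist along',(v@a).round(4),'F in tool axes',(R.T@F).round(2)); d,r=gauge('side')
    if 'brass' in r:
        q=plane(d,[r['brass']],163.5)[0]; print('collar mid rel',(q*1000).round(1),np.degrees(np.arctan2(-q[1],q[0])).round(1),np.hypot(*q).round(4))
E
python3 -c "
from h import *
prog()"
```

```text
t 12.97 tcp [0.6542 0.1296 0.1245] az 163.56 zaxis [-0.001 -0.    -1.   ] q [  5.  13.  92.   0.  75. -69.] F [-0.   -0.13 -4.3 ] op 0.0151 gf 29.4
shift cm [2.42 0.02 2.36]
dist along 0.1073 F in tool axes [-0.04 -0.12  4.3 ]
side blue 35 [264.8 207.8] 3d [0.6389 0.1378 0.1325] rel [-0.0153  0.0082 -0.0111]
side brass 22 [275.6 220.4] 3d [0.6057 0.1447 0.0948] rel [-0.0485  0.0152 -0.0488]
collar mid rel [ 50.4 -49.8] 44.7 0.0708
```

Emit:
send_rows --rows '[[1, [0.3, 0, 0.4], 0], [1, [0.3, 0, 0.4], 0], [1, [0.35, 0, 0.35], 0], [1, [0.35, 0, 0.35], 0], [1, [0, 0, 0], 0]]'

```text
t: 13.65
tool_pos: [0.6417, 0.1333, 0.1097]
tool_rot: [-0.449, -3.108, 0.0]
contact_force: [-0.5, -0.5, -1.5]
opening: 0.0156
grip_force: 29.6
```

```bash
python3 -c "
from h import *
prog()"
```

```text
t 13.65 tcp [0.6417 0.1333 0.1097] az 163.57 zaxis [-0.001 -0.    -1.   ] q [  5.  13.  94.  -0.  74. -68.] F [-0.55 -0.52 -1.49] op 0.0156 gf 29.6
shift cm [1.12 0.02 0.88]
dist along 0.0876 F in tool axes [ 0.38 -0.65  1.49]
side blue 40 [269.1 211.7] 3d [0.6258 0.1404 0.1218] rel [-0.0163  0.0072 -0.0073]
side brass 22 [279.2 225.4] 3d [0.5934 0.1517 0.084 ] rel [-0.0487  0.0185 -0.0451]
collar mid rel [ 49.7 -50.3] 45.4 0.0707
```

Emit:
send_rows --rows '[[1, [0.25, 0, 0.25], 0], [1, [0.2, 0, 0.2], 0], [1, [0.15, 0, 0.15], 0], [1, [0.1, 0, 0.1], 0], [1, [0, 0, 0], 0]]'

```text
t: 14.32
tool_pos: [0.6358, 0.1351, 0.1035]
tool_rot: [0.449, 3.109, 0.0]
contact_force: [0.2, 0.1, 0.1]
opening: 0.016
grip_force: 29.8
```

Emit:
send_rows --rows '[[1, [0.1, 0, 0.07], 0], [1, [0.1, 0, 0.07], 0], [1, [0, 0, 0], 0]]'

```text
t: 14.7
tool_pos: [0.6339, 0.1356, 0.102]
tool_rot: [0.449, 3.109, -0.0]
contact_force: [1.7, -1.1, -0.3]
opening: 0.0154
grip_force: 29.8
```

```bash
python3 -c "
from h import *
prog()"
```

```text
t 14.7 tcp [0.6339 0.1356 0.102 ] az 163.55 zaxis [ 0.001 -0.    -1.   ] q [  6.  12.  95.  -0.  73. -68.] F [ 1.68 -1.09 -0.34] op 0.0154 gf 29.8
shift cm [0.31 0.01 0.1 ]
dist along 0.0764 F in tool axes [-1.92 -0.57  0.34]
side blue 33 [271.8 214.2] 3d [0.6176 0.1416 0.1148] rel [-0.0164  0.006  -0.0062]
side brass 24 [281.8 228.4] 3d [0.5851 0.1547 0.0763] rel [-0.0488  0.0191 -0.0447]
collar mid rel [ 49.6 -50.7] 45.6 0.071
```

Emit:
send_rows --rows '[[1, [0.08, 0, 0.07], 0], [1, [0.08, 0, 0.07], 0], [1, [0, 0, 0], 0]]'

```text
t: 15.12
tool_pos: [0.6332, 0.1359, 0.1014]
tool_rot: [0.449, 3.107, -0.0]
contact_force: [4.8, -2.0, 2.3]
opening: 0.0154
grip_force: 30.2
```

Emit:
send_rows --rows '[[1, [0.08, 0, 0.07], 0], [1, [0, 0, 0], 0]]'

```text
t: 15.38
tool_pos: [0.6331, 0.136, 0.1014]
tool_rot: [0.449, 3.105, -0.0]
contact_force: [5.0, -2.7, 4.7]
opening: 0.0156
grip_force: 30.4
```

```bash
python3 -c "
from h import *
prog()"
```

```text
t 15.38 tcp [0.6331 0.136  0.1014] az 163.56 zaxis [ 0.004 -0.001 -1.   ] q [  6.  12.  95.  -0.  72. -68.] F [ 4.98 -2.66  4.7 ] op 0.0156 gf 30.4
shift cm [0.22 0.01 0.05]
dist along 0.0754 F in tool axes [-5.55 -1.14 -4.67]
side blue 34 [271.6 215.8] 3d [0.6176 0.1438 0.1104] rel [-0.0154  0.0077 -0.01  ]
side brass 24 [282.  228.8] 3d [0.5839 0.1565 0.0768] rel [-0.0492  0.0204 -0.0436]
collar mid rel [ 49.7 -51.3] 45.9 0.0714
```

Emit:
send_rows --rows '[[1, [0.08, 0, 0.08], 0], [1, [0.03, 0, 0.03], 0], [1, [0, 0, 0], 0], [1, [0, 0, 0], 0], [1, [0, 0, 0], 0]]'

```text
t: 16.05
tool_pos: [0.633, 0.136, 0.1015]
tool_rot: [0.448, 3.103, -0.0]
contact_force: [6.1, -4.3, 7.0]
opening: 0.0157
grip_force: 30.7
```

```bash
python3 -c "
from h import *
prog()
d=get('side')
cv2.imwrite('pics/s8.png',cv2.resize(d['frame'][185:255,235:315,::-1],(800,700),interpolation=2)[:600])
"
```

```text
t 16.05 tcp [0.633  0.136  0.1015] az 163.56 zaxis [ 0.007 -0.001 -1.   ] q [  6.  12.  95.  -0.  72. -68.] F [ 6.13 -4.3   6.96] op 0.0157 gf 30.7
shift cm [0.21 0.   0.05]
dist along 0.0753 F in tool axes [-7.14 -2.38 -6.91]
side blue 35 [271.7 215.7] 3d [0.6177 0.1426 0.1097] rel [-0.0154  0.0066 -0.0107]
side brass 24 [282.  228.8] 3d [0.5837 0.157  0.0775] rel [-0.0493  0.021  -0.043 ]
collar mid rel [ 49.7 -51.3] 45.9 0.0714
```

It's seated: a hard stop at about 11 N, with the collar centroid at the ring's pixel. Drawing out along the axis.

Emit:
send_rows --rows '[[1, [-0.3, 0, -0.3], 0], [1, [-0.5, 0, -0.5], 0], [1, [-0.7, 0, -0.7], 0], [1, [-0.7, 0, -0.7], 0], [1, [-0.7, 0, -0.7], 0], [1, [-0.7, 0, -0.7], 0], [1, [-0.7, 0, -0.7], 0], [1, [-0.7, 0, -0.7], 0], [1, [-0.7, 0, -0.7], 0], [1, [-0.7, 0, -0.7], 0]]'

```text
t: 17.4
tool_pos: [0.6922, 0.1185, 0.1631]
tool_rot: [-0.449, -3.109, -0.0]
contact_force: [0.3, 0.3, -1.7]
opening: 0.0154
grip_force: 29.6
```

Emit:
send_rows --rows '[[1, [-0.7, 0, -0.7], 0], [1, [-0.7, 0, -0.7], 0], [1, [0, 0, -3], 0], [1, [0, 0, -3], 0], [1, [0, 0, -3], 0], [1, [0, 0, 0], 0]]'

```text
t: 18.15
tool_pos: [0.707, 0.1147, 0.271]
tool_rot: [0.448, 3.103, 0.002]
contact_force: [0.6, 0.4, -1.1]
opening: 0.0156
grip_force: 29.7
```

```bash
python3 - <<'E'
from h import *
prog()
d,r=gauge('side'); b=np.array(r['brass']); tilt(d,b,b+[15,16.7],163.5,back=False)
# profile along axis past the collar: brightness relative to background to see tip end
u=np.array([15,16.7]);u/=np.linalg.norm(u)
for s in range(0,34,2):
    print(s,d['frame'][tuple(np.round((b+u*s)[::-1]).astype(int))].tolist(),end=' ')
E
```

```text
t 18.15 tcp [0.707  0.1147 0.271 ] az 163.55 zaxis [ 0.007  0.    -1.   ] q [  3.  14.  77.   0.  89. -70.] F [ 0.62  0.4  -1.14] op 0.0156 gf 29.7
shift cm [ 8.02 -0.08 16.95]
dist along 0.2496 F in tool axes [-0.48  0.56  1.14]
side blue 33 [245.8 163.2] 3d [0.6922 0.1229 0.2799] rel [-0.0137  0.0082 -0.0072]
side brass 12 [257.4 177.4] 3d [0.6573 0.1358 0.2468] rel [-0.0486  0.0212 -0.0403]
collar mid rel [ 48.2 -47.9] 44.8 0.068
side blue 38 [246.  163.4] 3d [0.692  0.1217 0.2779] rel [-0.0131  0.0072 -0.0071]
side brass 9 [257.6 178.3] 3d [0.6567 0.1371 0.2448] rel [-0.0484  0.0226 -0.0402]
tilt 41.17 axis offset from grip pt mm -5.8 collar mid along 68.3 resid px 0.43
0 [185, 157, 107] 2 [159, 150, 140] 4 [180, 178, 178] 6 [195, 192, 193] 8 [195, 192, 193] 10 [188, 186, 186] 12 [198, 196, 196] 14 [193, 190, 191] 16 [190, 188, 188] 18 [186, 181, 176] 20 [197, 195, 187] 22 [193, 190, 182] 24 [208, 203, 194] 26 [154, 151, 144] 28 [140, 137, 131] 30 [128, 125, 119] 32 [130, 128, 122]
```

```bash
python3 - <<'E'
from h import *
for n in('top0','side0'):
    d=dict(np.load('/tmp/%s.npz'%n)); P=cloud(d); Z=P[...,2]
    for x in np.arange(.655,.725,.008):
        q=P[(abs(P[...,0]-x)<.004)&(Z>.195)&(Z<.25)&(abs(P[...,1]-.335)<.05)]
        if len(q): print(n,x.round(3),len(q),'y',q[:,1].min().round(4),np.median(q[:,1]).round(4),q[:,1].max().round(4),'z',np.median(q[:,2]).round(4),q[:,2].max().round(4))
    q=P[(Z>.05)&(np.hypot(P[...,0]-.68,P[...,1]-.42)<.10)&(P[...,1]>.37)]; print('tall stuff',len(q),q.min(0) if len(q) else '',q.max(0) if len(q) else '')
st([.694,.261,.30],98.6)
E
```

```text
top0 0.655 82 y 0.2997 0.3284 0.3558 z 0.2193 0.2255
top0 0.663 15 y 0.3228 0.3344 0.3393 z 0.2193 0.2227
top0 0.671 13 y 0.3341 0.3365 0.3415 z 0.2187 0.2233
top0 0.679 13 y 0.3344 0.3388 0.3409 z 0.2197 0.2233
top0 0.687 13 y 0.337 0.3393 0.3439 z 0.2178 0.2226
top0 0.695 14 y 0.3368 0.3411 0.3443 z 0.2189 0.2226
top0 0.703 23 y 0.3395 0.3452 0.3612 z 0.2189 0.2254
top0 0.711 55 y 0.335 0.3463 0.3631 z 0.2242 0.2333
top0 0.719 43 y 0.3365 0.348 0.3642 z 0.2259 0.2346
tall stuff 29 [0.59926608 0.37001192 0.21654737] [0.63284714 0.37468606 0.22588999]
side0 0.655 60 y 0.2991 0.3263 0.3582 z 0.2197 0.2279
side0 0.663 18 y 0.3127 0.3357 0.3428 z 0.2204 0.2254
side0 0.671 9 y 0.3323 0.3372 0.3397 z 0.2181 0.2203
side0 0.679 11 y 0.3346 0.3399 0.3446 z 0.2196 0.2234
side0 0.687 10 y 0.3395 0.3436 0.3454 z 0.2213 0.2251
side0 0.695 8 y 0.3394 0.3431 0.3444 z 0.2184 0.2218
side0 0.703 15 y 0.3395 0.3457 0.3632 z 0.2208 0.2293
side0 0.711 48 y 0.3366 0.3523 0.3654 z 0.2241 0.2345
side0 0.719 44 y 0.3381 0.3555 0.3667 z 0.2249 0.2347
tall stuff 56 [0.59660879 0.3700241  0.20836117] [0.64012574 0.37691789 0.2261186 ]
t 18.25 tcp [0.7051 0.1146 0.266 ] az 163.55 zaxis [-0.001 -0.    -1.   ] q [  3.  14.  77.  -0.  89. -70.] F [ 0.2   0.76 -1.65] op 0.0157 gf 29.7
shift cm [ 5.21 13.73 -3.4 ]
turn 64.95497901311953
```

Emit:
send_rows --rows '[[1, [0, 0, -2], 10.6], [1, [0, 0, -2], 10.6], [1, [0, 0, -2.4], 10.6], [1, [0, 0, 0], 10.6], [1, [0, 0, 0], 10.6], [1, [0, 0, 0], 10.5], [1, [0, 0, 0], 0]]'

```text
t: 19.12
tool_pos: [0.7046, 0.1145, 0.3278]
tool_rot: [-2.014, -2.407, 0.004]
contact_force: [-0.0, 0.7, -1.8]
opening: 0.0154
grip_force: 29.6
```

```bash
python3 - <<'E'
from h import *
st([.6949,.2602,.32],100)
E
```

```text
t 19.12 tcp [0.7046 0.1145 0.3278] az 100.18 zaxis [-0.004 -0.    -1.   ] q [ 3. 13. 72. -0. 95. -7.] F [-0.02  0.74 -1.8 ] op 0.0154 gf 29.6
shift cm [14.51  1.63  0.78]
turn 0.17686356604613707
```

Emit:
send_rows --rows '[[1, [2, 0.3, 0], 0], [1, [3, 0.35, 0], 0], [1, [3.5, 0.35, 0], 0], [1, [3, 0.35, 0], 0], [1, [2, 0.3, 0], 0], [1, [1, 0, 0], 0], [1, [0, 0, 0], 0]]'

```text
t: 20.0
tool_pos: [0.696, 0.2607, 0.3305]
tool_rot: [2.017, 2.409, -0.001]
contact_force: [0.3, -0.8, -1.6]
opening: 0.0153
grip_force: 29.6
```

```bash
python3 - <<'E'
from h import *
st([.6949,.2602,.288],100)
d,r=gauge('side'); gauge('top')
E
```

```text
t 20.0 tcp [0.696  0.2607 0.3305] az 100.11 zaxis [-0. -0. -1.] q [15. 17. 68. -0. 96.  5.] F [ 0.34 -0.82 -1.62] op 0.0153 gf 29.6
shift cm [-0.03 -0.11  4.25]
turn 0.11447077457316368
side blue 133 [226.2 178.2] 3d [0.6958 0.2647 0.3562] rel [-0.0003  0.0047  0.0066]
side brass 8 [224.8 207.9] 3d [0.6862 0.3178 0.3092] rel [-0.01    0.0578 -0.0403]
top blue 4 [221.5 148. ] 3d [0.6924 0.2436 0.3674] rel [-0.0039 -0.016   0.0177]
top brass 66 [192.8 158.3] 3d [0.684  0.3104 0.305 ] rel [-0.0123  0.0508 -0.0447]
```

Emit:
send_rows --rows '[[1, [0, 0, 2], 0], [1, [0, 0, 1.5], 0], [1, [0, 0, 0.8], 0], [1, [0, 0, 0.8], 0], [1, [0, 0, 0.8], 0], [1, [0, 0, 0.8], 0], [1, [0, 0, 0.8], 0], [1, [0, 0, 0], 0]]'

```text
t: 21.1
tool_pos: [0.6957, 0.2607, 0.254]
tool_rot: [-2.017, -2.406, 0.001]
contact_force: [-0.4, 2.2, -0.4]
opening: 0.0151
grip_force: 28.3
```

```bash
python3 - <<'E'
from h import *
st([.6949,.2602,.2075],100)
d,r=gauge('side'); gauge('top')
E
```

```text
t 21.1 tcp [0.6957 0.2607 0.254 ] az 100.07 zaxis [-0.002  0.001 -1.   ] q [15. 18. 73.  0. 89.  5.] F [-0.37  2.19 -0.41] op 0.0151 gf 28.3
shift cm [-0.04 -0.08  4.65]
turn 0.06618153113672065
side blue 104 [228.5 201.3] 3d [0.6948 0.2683 0.2793] rel [-0.0008  0.0077  0.006 ]
side brass 8 [227.2 227.2] 3d [0.6821 0.3259 0.2482] rel [-0.0135  0.0654 -0.0251]
top blue 5 [227.6 156.2] 3d [0.6925 0.2421 0.2872] rel [-0.0031 -0.0183  0.0137]
top brass 63 [193.8 163.5] 3d [0.6843 0.321  0.2438] rel [-0.0113  0.0606 -0.0297]
```

Emit:
send_rows --rows '[[1, [0, 0, 0.8], 0], [1, [0, 0, 0.8], 0], [1, [0, 0, 0.8], 0], [1, [0, 0, 0.8], 0], [1, [0, 0, 0.8], 0], [1, [0, 0, 0.4], 0], [1, [0, 0, 0], 0]]'

```text
t: 22.08
tool_pos: [0.6959, 0.2602, 0.2108]
tool_rot: [-2.018, -2.407, 0.002]
contact_force: [-0.3, -0.6, 1.1]
opening: 0.0152
grip_force: 28.1
```

```bash
python3 - <<'E'
from h import *
st([.6949,.2602,.2075],100)
d,r=gauge('side'); t,_=gauge('top')
P=cloud(t); h=cv2.cvtColor(t['frame'],cv2.COLOR_RGB2HSV); o=ctrl.get_obs(); g=o['tool_pos']+[0,0,.019]
x=np.array([np.cos(np.radians(100)),np.sin(np.radians(100)),0]);n=np.array([-x[1],x[0],0])
Q=P-g; m=(abs(Q@n)<.004)&(Q@x>-.07)&(Q@x<.16)&(abs(Q[...,2])<.07)
al=(Q@x)[m]; z=Q[...,2][m]
for k in range(-70,160,8):
    w=(al*1000>=k)&(al*1000<k+8)
    if w.sum()>1: print(k,np.median(z[w]).round(4),w.sum(),end=' | ')
E
```

```text
t 22.07 tcp [0.6959 0.2602 0.2108] az 100.05 zaxis [-0.001 -0.    -1.   ] q [15. 19. 76. -0. 85.  5.] F [-0.31 -0.57  1.1 ] op 0.0152 gf 28.1
shift cm [ 0.02 -0.09  0.33]
turn 0.053816611921789104
side blue 68 [229.6 212.7] 3d [0.6944 0.2699 0.2388] rel [-0.0014  0.0096  0.0088]
side brass 10 [226.5 231.5] 3d [0.6835 0.3306 0.2368] rel [-0.0123  0.0702  0.0068]
top blue 13 [239.2 157.5] 3d [0.6998 0.223  0.2362] rel [ 0.004  -0.0374  0.0063]
top brass 34 [190.9 164.9] 3d [0.6824 0.3288 0.2361] rel [-0.0134  0.0684  0.0061]
-62 0.0036 7 | -54 0.0064 9 | 42 -0.0001 8 | 50 0.0009 14 | 58 0.0012 14 | 66 0.0077 14 | 74 0.0033 8 | 122 -0.0034 8 | 130 0.0001 2 |
```

The gauge is level again within about 2°. Lifting off, backing away, going below lens height, then under the lens.

Emit:
send_rows --rows '[[1, [0, 0, -1.5], 0], [1, [0, 0, -2], 0], [1, [-2, 0, 0], 0], [1, [-3, 0, 0], 0], [1, [-3, 0, 0], 0], [1, [-3, 0, 0], 0], [1, [-1, 0, 2], 0], [1, [0, 0, 4], 0], [1, [0, 0, 4], 0], [1, [0, 0, 1], 0]]' --newtons 25

```text
t: 23.42
tool_pos: [0.7138, 0.1419, 0.1306]
tool_rot: [-2.014, -2.403, 0.01]
contact_force: [-0.8, 0.5, -0.7]
opening: 0.0153
grip_force: 27.7
```

```bash
python3 - <<'E'
from h import *
st([.567,.2011,.134],100)
d,r=gauge('side'); gauge('top')
E
```

```text
t 23.43 tcp [0.7138 0.1419 0.1306] az 100.06 zaxis [-0.009 -0.001 -1.   ] q [ 5. 21. 82.  0. 78. -5.] F [-0.84  0.5  -0.66] op 0.0153 gf 27.7
shift cm [  8.39 -13.42  -0.21]
turn 0.06408329316198547
side blue 57 [238.2 200.4] 3d [0.7123 0.1515 0.1588] rel [-0.0022  0.0095  0.0083]
side brass 6 [236.3 217.2] 3d [0.6997 0.2113 0.1563] rel [-0.0148  0.0693  0.0058]
top blue 63 [291.4 149.3] 3d [0.7378 0.1061 0.1518] rel [ 0.022  -0.0361 -0.0015]
```

Emit:
send_rows --rows '[[1, [0.8, -1.5, 0], 0], [1, [1.8, -2.9, 0], 0], [1, [2, -3.2, 0], 0], [1, [2, -3.2, 0], 0], [1, [1.3, -2, 0], 0], [1, [0.5, -0.6, 0], 10], [1, [0, 0, 0], 10], [1, [0, 0, 0], 10], [1, [0, 0, 0], 0], [1, [0, 0, 0], 0]]'

```text
t: 24.78
tool_pos: [0.5713, 0.2017, 0.1382]
tool_rot: [2.57, 1.806, 0.004]
contact_force: [-0.1, -0.2, -1.9]
opening: 0.0151
grip_force: 27.8
```

```bash
python3 - <<'E'
from h import *
st([.567,.2011,.134],70)
d,r=gauge('side'); t,_=gauge('top')
A=cv2.resize(d['frame'][170:290,210:330,::-1],(400,400),interpolation=2);B=cv2.resize(t['frame'][150:250,160:260,::-1],(400,400),interpolation=2)
cv2.imwrite('pics/s9.png',np.hstack([A,B]))
E
```

```text
t 24.77 tcp [0.5713 0.2017 0.1382] az 70.2 zaxis [ 0.002  0.001 -1.   ] q [ 12.   5. 100.   0.  75.  32.] F [-0.09 -0.18 -1.95] op 0.0151 gf 27.8
shift cm [-0.2  -0.38  0.42]
turn 0.20166521151516292
side blue 60 [281.3 223.5] 3d [0.5723 0.2115 0.1648] rel [0.0013 0.0099 0.008 ]
```

View pics/s9.png

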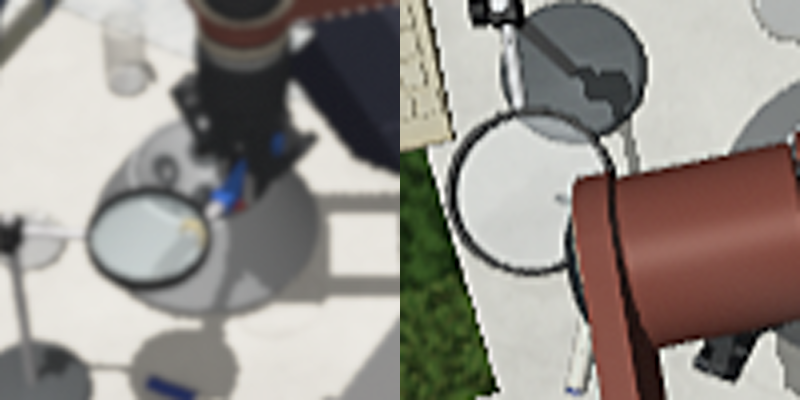

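In the left half the gauge is held level with its nose under the lens. In the right half the pin tip is at crop (560,197), close to the lens centre at (532,190), well within 30 mm and with nothing touching. Handing in.

```bash
python3 -c "
from station import ctrl
print(ctrl.finish_job())"
```

```text
the job is handed in; nothing more can be done
None
```

I measured the red-ringed pocket and handed the job in at about 25 s, but no verdict came back. The gauge is held level with its tip about 1 to 2 cm from the lens's centre line. The collar met a hard stop on the ring at about 11 N, but I could not read the pin's setting, and the last picture hints it may be pushed in too far.

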